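Slide the tall sauce bottle back into its gap in the row

ROBOT

A 6-joint arm with a two-finger parallel gripper is mounted at the origin on the work surface. World frame = base frame: x ahead of the robot, y to its left, z up, the work surface at z = 0. Lengths are in mm, angles in rad, forces in N, time in s.
With the tool pointing down it reaches from about 350 to 875 mm from the base axis. Payload 4.2 kg.
Tool frame: the origin (TCP) lies midway between the tips of the shut fingers; the grasp point (between the pads) lies 19 mm behind it; z points along the fingers, y is the line along which they close (so a half turn about z gives the same grasp; the last joint's range is limited). The gripper opens to 85 mm and grips with 20 to 120 N. Pads are 22 mm wide; open, the fingers measure 114 mm over their backs; the gripper's body (76 mm by 85 mm) begins 54 mm behind the grasp point. The pads swing forward as they close: fully open they stand 13 mm farther back than shut.
Start: joints at [-0.999, 0.385, 0.008, 0, -1.194, -0.259], TCP at [192.343, -594.646, 231.312] pointing down, gripper open.
Joint ranges: [-3.14, 3.14], [-1.21, 2.06], [-1.07, 1.41], [-3.16, 2.05], [-2.99, -0.16], [-3.1, 3.1]. Speed limits (rad/s): [2.79, 2.79, 3.14, 3.14, 3.14, 3.14].

INTERFACE

Orientations are given as a unit quaternion [x, y, z, w].
In Python, from bench import arm gives the robot as it stands.
- The arm moves only by the tool send_rows, never from a script. Its argument "targets" is a list of rows, each an object of numbers: "gripper": the gripper command: -1 is fully open, 1 is shut, values between are in proportion; "x", "y", "z": the shift along the tool's x, y, z in cm; "ax", "ay", "az": the turn, a rotation vector about the tool's x, y, z in degrees. A call has 1 to 5 rows; each row shifts and turns the commanded pose from where the row before left it, along the tool's axes as they then stand; what a row does not reach is not made up. A row lasts 1/12 s, in which the tool goes at most 41.7 mm and 7.16 degrees, less where a joint would pass 70% of its speed; a pose out of reach is approached as far as the arm can. A call is refused whole if a number of a shift passes 4.17 or a number of a turn 7.16, either way. A call with a gripper value outside its range is refused whole. The fingers move at their own pace and stop on an object; the grip force is fixed at half the most. Time passes only in rows, so rows that do not move let the fingers close. It gives the time, the measured TCP pose, the force, the opening and the grip force at its end, in the units of the state.
- arm.read_state(): the state, without advancing time (a new reading comes with each control period).
- arm.get_image(name): name is "side" or "top"; returns (picture, depth): 480x640x3 uint8, red, green, blue; 480x640 float32, mm along the optical axis (not along the pixel's ray), 0 where there is no reading.
- arm.camera_model(name): a dict with "fx", "fy", "cx", "cy" (pixels), "cam_to_world" (4x4, takes a point from camera to world coordinates). Camera axes: x right, y down, z forward; pixel columns grow to the right and rows downward; lengths in mm; the calibration is good to about 2 mm. A picture is of the moment at which its call begins. camera_model takes no time and is no camera call.
- arm.job_done(): hands the job in; it is judged then, once.
Trained networks look in the newest picture that a camera, given by its name, has taken for a name from the list of things; names that differ only in an ending like _2 or _b are one class to them, and where a whole thing is asked for, a point or a joint stands for the part that bears it (a point fixed in the world has none). Each returns a list of dicts, best first, with "score" (0 to 1); they miss things now and then, are a little off and sometimes report something else, mostly with a low value. They report only what shows in the picture. A call takes as long as a camera call. They do not tell look-alikes from the thing itself.
- arm.boxes_of(camera, thing): "rect" ([left, top, width, height] in pixels, round what is visible of it).
The state is a dict: "clock": time; "joints": joint angles; "joint_vel": joint speeds; "joint_efforts": joint torques, N m; "position": TCP position; "ee_rot": TCP orientation; "contact_force": force on the tool from outside, world axes, zero at the start; "wrist_torque": the same for the moment, N m; "gripper_width": finger opening in mm; "grasp_force": force on a finger pad.
Only numpy, scipy, OpenCV 4.12 (cv2) and the standard library are available. Lean on these libraries where they do the work, as an engineer would, in place of code of your own. Each camera call takes 0.05 s, during which the arm holds its last target. There are 200 camera calls.

TASK

The tall sauce bottle has been left out in the working space: slide it across the tiles into the middle of the gap between the jar and the tin, and up against the wooden ledge, so that the row is complete. Push it steadily and low on its body with the fingertips or the outside of the fingers so that it stays upright; do not take it between the fingers or lift it, and leave the jar, the tin, the chopper and the pounder where they stand. Finish with the hand drawn back, clear of everything.

Things in the scene. Friction and masses are not known exactly. Their poses are not given: they have to be found in the camera images.
- bottle: The tall sauce bottle, dark glass with a paper label and a white cap: body 64 mm in diameter and straight-sided from the counter up to 135 mm, then a shoulder tapering to a 27 mm neck at 222 mm; the 33 mm cap ends at 240 mm. About 0.6 kg, free on the tiles (friction about 0.6, so it may tip if it is pushed more than about 40 mm above the counter). Origin: centre of its underside; z up. It starts upright, alone, on the open counter on the robot's side of the row.
- ledge: Low wooden spice ledge, fixed, 90 mm deep, 560 mm long and 55 mm high, on the counter beyond the row; small tins stand on it. Origin: centre of its underside. Its x axis points level away from the robot (turned by up to 0.1 rad), its y axis runs along the ledge to the left, z up. Its flat upright front face, which looks to the robot, is the plane x = -45 mm of its frame.
- jar: Squat glass jar with a wooden lid, 84 mm in diameter, 96 mm high, 0.55 kg, loose; stands in the row, 6 mm clear of the ledge. Origin: centre of its underside. May be on either side of the gap.
- tin: Round steel tin, 84 mm in diameter, 115 mm high (127 mm with its small lid knob), 0.55 kg, loose; stands in the row, 6 mm clear of the ledge, on the other side of the gap from the jar, their centres 200 to 208 mm apart (116 to 124 mm clear between them). Origin: centre of its underside.
- chopper: Bystander: mini chopper, 124 mm in diameter, lid top at 107 mm, with a grey lever over the lid that reaches 110 mm from its axis (towards its -x side) and 175 mm up; at one end of the row. Origin: centre of its underside.
- pounder: Bystander: wooden pounder standing on its head, 66 mm in diameter at the foot and 205 mm tall with a slim handle; at the other end of the row. Origin: centre of its underside.
Things that resemble listed ones, but are neither listed nor needed, are in the scene too. Leave any red look-alike of the bottle alone. Of the things shaped like the tin, the steel one is meant.

How it is judged (in metres and radians):
At the end, for the whole second after the job is handed in: The bottle stands upright and at rest on the counter, its side within 10 mm of the ledge's front face, between the jar and the tin with at least 10 mm of air on each side (its axis 84 to 125 mm from the axis of each); the jar, tin, chopper and pounder are within 15 mm of where they stood (x of bottle in the frame of ledge between -0.087 and -0.07 m and horizontal distance between bottle and jar between 0.084 and 0.125 m and horizontal distance between bottle and tin between 0.084 and 0.125 m and angle between bottle's own z axis and vertical below 0.05 rad and height (world z) of bottle below 0.006 m and linear speed of bottle below 0.01 m/s and distance of each of jar, tin, chopper, pounder from where it was at the start of the episode below 0.015 m); the robot touches nothing.
It fails at once if The bottle leans more than 0.25 rad (14 degrees), or is lifted: its underside rises more than 12 mm off the counter (angle between bottle's own z axis and vertical above 0.25 rad or height (world z) of bottle above 0.012 m).
It fails at once if The bottle is taken between the fingers: they touch it with the grasp point within 18 mm of its axis (contact force between the fingers and bottle above 0.5 N and horizontal distance between the grasp point and bottle below 0.018 m).
It fails at once if The fingers push the bottle high up: they touch it with the grasp point more than 100 mm above the counter (contact force between the fingers and bottle above 0.5 N and height (world z) of the grasp point above 0.1 m).
It fails at once if The bottle is shot along instead of pushed: it moves faster than 0.4 m/s (linear speed of bottle above 0.4 m/s).
It fails at once if The jar, tin, chopper or pounder is shifted more than 15 mm (distance of any of jar, tin, chopper, pounder from where it was at the start of the episode above 0.015 m).
It also fails if it takes over 58 s, if anything falls off the work surface, if the arm or the gripper's body presses on something with over 40 N, if the wrist force passes 120 N, or if a joint passes its speed limit or range.

## Working session

There is one attempt and no reset: what is moved stays moved. The work goes in short steps, Python scripts to look and compute and a tool call to move; the robot and the scene stay as the last step left them, time stands still between calls to the robot, and variables do not carry over. Pictures are saved under pics/ and viewed, at most 10 in all, crops included, and the job is handed in when it is done.

Besides the shell and the picture viewer there is one more tool, called after "Call:" by a JSON object that holds its "method" and its "body". send_rows: Moves the arm, as the interface text tells. Its arguments: {"type":"object","properties":{"targets":{"type":"array"}},"required":["targets"]}

```bash
mkdir -p pics
cat > h.py <<'E'
from bench import arm
import numpy as np, cv2
def cloud(n):
    p,d=arm.get_image(n); m=arm.camera_model(n)
    v,u=np.mgrid[:480,:640]
    P=np.stack([(u-m['cx'])/m['fx']*d,(v-m['cy'])/m['fy']*d,d,np.ones_like(d)],-1)@np.array(m['cam_to_world']).T
    P=P[...,:3]; P[d==0]=np.nan
    return p,P
E
python3 - <<'E'
from h import *
for n in('side','top'):
    p,P=cloud(n); cv2.imwrite(f'pics/{n}0.png',p[...,::-1]); np.save(f'/tmp/{n}.npy',P)
    m=arm.camera_model(n); print(n,np.round(m['cam_to_world'],2).tolist())
    for t in('bottle','ledge','jar','tin','chopper','pounder'):
        print(t,[(np.round(b['rect']).tolist(),round(b['score'],2)) for b in arm.boxes_of(n,t)])
print(arm.read_state())
E
```

```text
side [[0.99, -0.09, 0.07, 578.02], [-0.11, -0.72, 0.68, -683.24], [-0.01, -0.69, -0.73, 753.7], [0.0, 0.0, 0.0, 1.0]]
bottle [([239.0, 240.0, 43.0, 99.0], 0.93), ([234.0, 194.0, 40.0, 80.0], 0.72)]
ledge [([333.0, 151.0, 102.0, 222.0], 0.64)]
jar [([319.0, 262.0, 44.0, 59.0], 0.6)]
tin [([306.0, 183.0, 38.0, 57.0], 0.78), ([248.0, 177.0, 38.0, 57.0], 0.7)]
chopper [([251.0, 68.0, 54.0, 73.0], 0.93)]
pounder [([316.0, 390.0, 42.0, 81.0], 0.56)]
top [[-0.01, -0.99, 0.12, 487.51], [-1.0, 0.01, 0.01, 11.98], [-0.01, -0.12, -0.99, 1279.71], [0.0, 0.0, 0.0, 1.0]]
bottle [([366.0, 281.0, 38.0, 36.0], 0.92), ([415.0, 278.0, 47.0, 32.0], 0.9)]
ledge [([227.0, 156.0, 262.0, 56.0], 0.59)]
jar [([396.0, 202.0, 44.0, 44.0], 0.74)]
tin [([280.0, 266.0, 38.0, 42.0], 0.86), ([302.0, 205.0, 40.0, 44.0], 0.6), ([368.0, 283.0, 37.0, 34.0], 0.26)]
chopper [([60.0, 224.0, 91.0, 75.0], 0.68)]
pounder [([522.0, 230.0, 62.0, 35.0], 0.88)]
{'clock': 0.7, 'joints': array([-9.99403701e-01,  3.84652971e-01,  7.89364138e-03, -2.38108765e-05,
       -1.19401263e+00, -2.58610671e-01]), 'joint_vel': array([ 0.00054292,  0.00055079,  0.0001116 ,  0.0002084 , -0.00093358,
       -0.00044134]), 'joint_efforts': array([ 1.37038742e-04, -3.91949344e+01,  1.88583630e+01,  4.18968737e+00,
       -2.64106948e-04, -4.50871383e-06]), 'position': array([ 192.34008219, -594.63321798,  231.33445895]), 'ee_rot': array([-1.55749924e-01,  9.87796518e-01, -6.68360532e-06,  1.50419579e-05]), 'contact_force': array([-0.23856672,  0.94276137,  0.77658614]), 'wrist_torque': array([-0.01049468, -0.02112369, -0.00863013]), 'grasp_force': 0.0, 'gripper_width': 85.36054315774616}
```

View pics/side0.png

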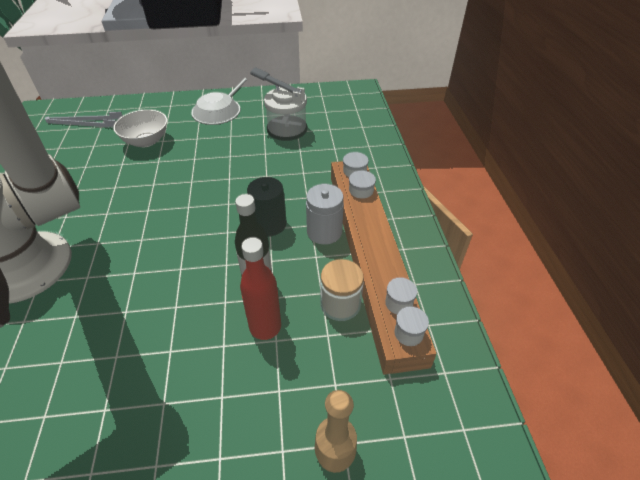

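View pics/top0.png

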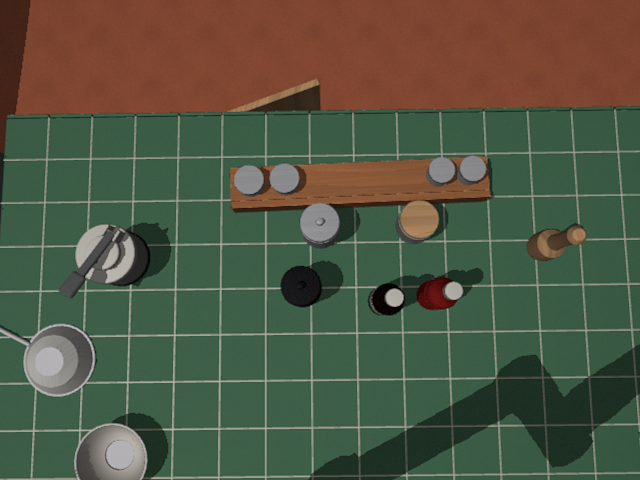

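Top view: the dark bottle is at (387,299) and its red look-alike at (437,293), so the dark one is meant. The steel tin is at (320,222) and the black look-alike at (301,286), so the steel one is meant. The jar is at (418,220). I'll measure these next and check them in a crop.

Run:
```python
from h import *
T=np.load('/tmp/top.npy');S=np.load('/tmp/side.npy')
p=cv2.imread('pics/top0.png'); cv2.imwrite('pics/crop.png',cv2.resize(p[140:340,220:500],None,fx=2.8,fy=2.8))
print('counter z',np.nanmedian(T[330:345,200:350,2]),np.nanmedian(S[380:420,200:300,2]))
def reg(P,x0,y0,x1,y1,zl,zh):
    Q=P[y0:y1,x0:x1].reshape(-1,3); Q=Q[(Q[:,2]>zl)&(Q[:,2]<zh)]; return Q
def rep(n,Q):
    if len(Q)<5: print(n,len(Q));return
    c,r=cv2.minEnclosingCircle(Q[:,:2].astype(np.float32)); print(n,len(Q),'circ',np.round(c),round(r),'mid',np.round((np.percentile(Q,2,axis=0)+np.percentile(Q,98,axis=0))/2),'zmax',Q[:,2].max().round())
rep('bot cap T',reg(T,380,280,410,315,232,250)); rep('bot cap S',reg(S,232,190,262,215,225,250))
rep('bot body T',reg(T,362,278,408,322,20,130))
rep('red cap T',reg(T,438,275,468,308,232,250))
rep('red body T',reg(T,410,275,440,312,20,130))
rep('tin T',reg(T,296,198,346,250,108,122)); rep('tin S',reg(S,300,180,348,245,108,122))
rep('jar T',reg(T,392,195,445,250,90,105)); rep('jar S',reg(S,315,255,368,325,90,105))
rep('blk T',reg(T,275,260,328,312,105,122))
rep('pounder T',reg(T,520,220,595,270,12,250)); rep('chop',reg(T,60,220,155,295,12,250))
Q=reg(T,225,150,495,215,48,62); 
print('ledge',cv2.minAreaRect(Q[:,:2].astype(np.float32)))
# front edge fit: min x per y-bin
b=[(y,Q[abs(Q[:,1]-y)<10][:,0].min()) for y in range(-330,240,20) if (abs(Q[:,1]-y)<10).sum()>5]
b=np.array(b); print(np.round(b).tolist()); print(np.polyfit(b[:,0],b[:,1],1))
```

```text
counter z 0.3500008749653034 -0.2854256125680763
bot cap T 262 circ [ 518. -104.] 17 mid [ 518. -104.  240.] zmax 245.0
bot cap S 293 circ [ 518. -109.] 18 mid [ 517. -110.  233.] zmax 242.0
bot body T 108 circ [517. -94.] 30 mid [515. -83.  75.] zmax 130.0
red cap T 269 circ [ 529. -211.] 17 mid [ 528. -210.  239.] zmax 246.0
red body T 246 circ [ 529. -204.] 31 mid [ 527. -190.   76.] zmax 130.0
tin T 1159 circ [678.  30.] 41 mid [677.  30. 115.] zmax 121.0
tin S 729 circ [677.  25.] 42 mid [676.  24. 113.] zmax 122.0
jar T 1154 circ [ 684. -176.] 41 mid [ 684. -176.   96.] zmax 102.0
jar S 1171 circ [ 683. -182.] 41 mid [ 682. -183.   95.] zmax 99.0
blk T 1201 circ [549.  71.] 40 mid [548.  70. 115.] zmax 122.0
pounder T 1319 circ [ 632. -454.] 33 mid [ 630. -448.  113.] zmax 210.0
chop 3905 circ [602. 480.] 81 mid [608. 469.  94.] zmax 179.0
ledge ((759.9450073242188, -56.61871337890625), (119.21289825439453, 561.0176391601562), 1.5929628610610962)
[[-330.0, 736.0], [-310.0, 736.0], [-290.0, 735.0], [-270.0, 734.0], [-250.0, 734.0], [-230.0, 733.0], [-210.0, 732.0], [-190.0, 732.0], [-170.0, 731.0], [-150.0, 731.0], [-130.0, 703.0], [-110.0, 730.0], [-90.0, 728.0], [-70.0, 728.0], [-50.0, 728.0], [-30.0, 727.0], [-10.0, 727.0], [10.0, 726.0], [30.0, 729.0], [50.0, 725.0], [70.0, 724.0], [90.0, 723.0], [110.0, 722.0], [130.0, 722.0], [150.0, 722.0], [170.0, 721.0], [190.0, 720.0], [210.0, 720.0], [230.0, 719.0]]
[-2.77954985e-02  7.25359670e+02]
```

View pics/crop.png

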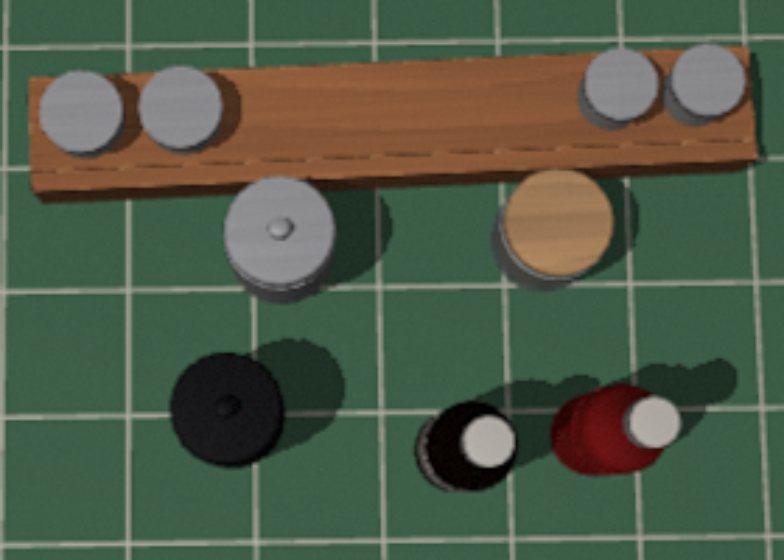

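Call:
{"method": "send_rows", "body": {"targets": [{"gripper":0.3,"x":0,"y":0,"z":0,"ax":0,"ay":0,"az":4},{"gripper":0.3,"x":0,"y":0,"z":0,"ax":0,"ay":0,"az":4},{"gripper":0.3,"x":-2.2,"y":2.8,"z":0,"ax":0,"ay":0,"az":0},{"gripper":0.3,"x":-2.2,"y":2.8,"z":0,"ax":0,"ay":0,"az":0},{"gripper":0.3,"x":-2.2,"y":2.8,"z":0,"ax":0,"ay":0,"az":0}]}}

```text
clock: 1.12
position: [243.0, -499.7, 230.9]
ee_rot: [-0.086, 0.996, 0.0, -0.0]
contact_force: [0.1, -0.1, 0.0]
gripper_width: 30.3
grasp_force: 0.0
```

Call:
{"method": "send_rows", "body": {"targets": [{"gripper":0.3,"x":-2.2,"y":2.8,"z":0,"ax":0,"ay":0,"az":0},{"gripper":0.3,"x":-2.2,"y":2.8,"z":0,"ax":0,"ay":0,"az":0},{"gripper":0.3,"x":-2.2,"y":2.8,"z":0,"ax":0,"ay":0,"az":0},{"gripper":0.3,"x":-2.2,"y":2.8,"z":0,"ax":0,"ay":0,"az":0},{"gripper":0.3,"x":-2.2,"y":2.8,"z":0,"ax":0,"ay":0,"az":0}]}}

```text
clock: 1.53
position: [327.6, -342.2, 231.6]
ee_rot: [-0.086, 0.996, -0.0, 0.0]
contact_force: [1.1, -0.3, 0.5]
gripper_width: 30.0
grasp_force: 0.0
```

Call:
{"method": "send_rows", "body": {"targets": [{"gripper":0.3,"x":-2.2,"y":2.8,"z":0,"ax":0,"ay":0,"az":0},{"gripper":0.3,"x":-2.2,"y":2.8,"z":0,"ax":0,"ay":0,"az":0},{"gripper":0.3,"x":-2.2,"y":2.8,"z":0,"ax":0,"ay":0,"az":0},{"gripper":0.3,"x":-2.2,"y":2.8,"z":0,"ax":0,"ay":0,"az":0},{"gripper":0.3,"x":0,"y":0,"z":0,"ax":0,"ay":0,"az":0}]}}

```text
clock: 1.95
position: [396.9, -214.5, 231.9]
ee_rot: [-0.09, 0.996, -0.0, 0.001]
contact_force: [-0.3, -0.2, -0.3]
gripper_width: 30.0
grasp_force: 0.0
```

Call:
{"method": "send_rows", "body": {"targets": [{"gripper":0.3,"x":-1.6,"y":2.9,"z":0,"ax":0,"ay":0,"az":0},{"gripper":0.3,"x":-1.6,"y":2.9,"z":0,"ax":0,"ay":0,"az":0},{"gripper":0.3,"x":-1.6,"y":2.9,"z":0,"ax":0,"ay":0,"az":0},{"gripper":0.3,"x":0,"y":0,"z":0,"ax":0,"ay":-7,"az":0},{"gripper":0.3,"x":0,"y":0,"z":0,"ax":0,"ay":-7,"az":0}]}}

```text
clock: 2.37
position: [429.3, -122.4, 231.7]
ee_rot: [-0.088, 0.988, 0.011, 0.124]
contact_force: [-1.3, -0.1, 0.0]
gripper_width: 29.8
grasp_force: 0.0
```

Call:
{"method": "send_rows", "body": {"targets": [{"gripper":0.3,"x":0,"y":0,"z":0,"ax":0,"ay":-7,"az":0},{"gripper":0.3,"x":0,"y":0,"z":0,"ax":0,"ay":-7,"az":0},{"gripper":0.3,"x":0,"y":0,"z":0,"ax":0,"ay":-7,"az":0},{"gripper":0.3,"x":0,"y":0,"z":0,"ax":0,"ay":-7,"az":0},{"gripper":0.3,"x":0,"y":0,"z":0,"ax":0,"ay":0,"az":0}]}}

```text
clock: 2.78
position: [423.3, -123.6, 229.1]
ee_rot: [-0.079, 0.936, 0.033, 0.342]
contact_force: [0.0, -0.3, 0.4]
gripper_width: 29.8
grasp_force: 0.0
```

Run:
```python
from h import *
from scipy.spatial.transform import Rotation as R
s=arm.read_state(); print(s['position'],s['joints'].round(3)); print(R.from_quat(s['ee_rot']).as_matrix().round(3))
p,_=arm.get_image('side'); cv2.imwrite('pics/s1.png',p[...,::-1])
```

```text
[ 423.32843736 -123.64151943  229.12082492] [-0.044 -0.171 -0.687 -0.387 -0.391 -1.049]
[[-0.753 -0.171  0.635]
 [-0.126  0.985  0.116]
 [-0.646  0.008 -0.764]]
```

View pics/s1.png

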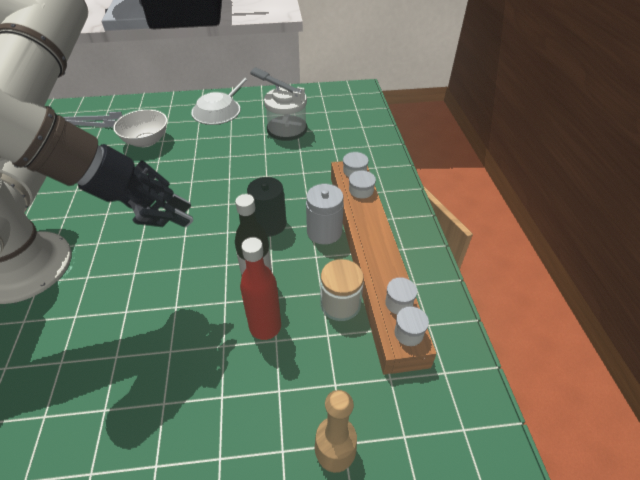

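Side view: the fingers are tilted and just behind the dark bottle (250,240), with nothing disturbed. I'll lower them now.

Call:
{"method": "send_rows", "body": {"targets": [{"gripper":0.3,"x":1.94,"y":0,"z":2.29,"ax":0,"ay":0,"az":0},{"gripper":0.3,"x":1.94,"y":0,"z":2.29,"ax":0,"ay":0,"az":0},{"gripper":0.3,"x":1.94,"y":0,"z":2.29,"ax":0,"ay":0,"az":0},{"gripper":0.3,"x":0,"y":0,"z":0,"ax":0,"ay":0,"az":0}]}}

```text
clock: 3.17
position: [425.5, -124.1, 146.3]
ee_rot: [-0.081, 0.937, 0.034, 0.338]
contact_force: [-0.2, -0.4, 0.6]
gripper_width: 29.6
grasp_force: 0.0
```

Call:
{"method": "send_rows", "body": {"targets": [{"gripper":0.3,"x":1.94,"y":0,"z":2.29,"ax":0,"ay":0,"az":0},{"gripper":0.3,"x":1.94,"y":0,"z":2.29,"ax":0,"ay":0,"az":0},{"gripper":0.3,"x":0,"y":0,"z":0,"ax":0,"ay":0,"az":0}]}}

```text
clock: 3.42
position: [423.9, -124.5, 104.4]
ee_rot: [-0.081, 0.937, 0.034, 0.337]
contact_force: [-0.7, -1.0, 0.7]
gripper_width: 29.7
grasp_force: 0.0
```

Run:
```python
from h import *
from scipy.spatial.transform import Rotation as R
s=arm.read_state(); print(s['position'],s['joints'].round(3)); print(R.from_quat(s['ee_rot']).as_matrix().round(3))
```

```text
[ 423.8516238  -124.54844663  104.37236917] [-0.304  0.107 -0.645 -1.037 -0.357 -0.186]
[[-0.759 -0.175  0.627]
 [-0.13   0.984  0.119]
 [-0.638  0.009 -0.77 ]]
```

Call:
{"method": "send_rows", "body": {"targets": [{"gripper":0.3,"x":0,"y":0,"z":0,"ax":3.2,"ay":0,"az":3.85},{"gripper":0.3,"x":0,"y":0,"z":0,"ax":3.2,"ay":0,"az":3.85},{"gripper":0.3,"x":0,"y":0,"z":0,"ax":0,"ay":6,"az":0},{"gripper":0.3,"x":0,"y":0,"z":0,"ax":0,"ay":0,"az":0}]}}

```text
clock: 3.75
position: [421.7, -134.2, 101.4]
ee_rot: [-0.007, 0.946, 0.014, 0.323]
contact_force: [0.1, 1.2, -0.0]
gripper_width: 29.8
grasp_force: 0.0
```

```bash
cat > st.py <<'E'
from h import *
from scipy.spatial.transform import Rotation as R
s=arm.read_state(); M=R.from_quat(s['ee_rot']).as_matrix();print(s['clock'],s['position'].round(1),s['joints'].round(3)); print(M.round(3))
E
python3 st.py
```

```text
3.75 [ 421.7 -134.2  101.4] [-0.139  0.091 -0.72  -0.82  -0.16  -0.641]
[[-0.791 -0.023  0.612]
 [-0.005  0.999  0.032]
 [-0.612  0.022 -0.791]]
```

Call:
{"method": "send_rows", "body": {"targets": [{"gripper":0.3,"x":0,"y":0,"z":0,"ax":0,"ay":6,"az":0},{"gripper":0.3,"x":0,"y":0,"z":0,"ax":0,"ay":0,"az":0},{"gripper":0.3,"x":0,"y":0,"z":0,"ax":0,"ay":0,"az":0}]}}

```text
clock: 4.0
position: [418.1, -137.3, 99.1]
ee_rot: [-0.007, 0.953, 0.02, 0.302]
contact_force: [0.9, 0.2, 0.2]
gripper_width: 30.1
grasp_force: 0.0
```

```bash
python3 st.py
```

```text
4.0 [ 418.1 -137.3   99.1] [-0.102  0.094 -0.743 -0.684 -0.161 -0.808]
[[-0.817 -0.026  0.576]
 [-0.002  0.999  0.042]
 [-0.577  0.034 -0.816]]
```

```bash
cat > fk.py <<'E'
import numpy as np
from scipy.spatial.transform import Rotation as R
from scipy.optimize import least_squares
D=[([-0.9994,.38465,.00789,0,-1.19401,-.2586],[192.34,-594.63,231.33],[0,0,-1]),
([-0.044,-0.171,-0.687,-0.387,-0.391,-1.049],[423.33,-123.64,229.12],[.635,.116,-.764]),
([-0.304,0.107,-0.645,-1.037,-0.357,-0.186],[423.85,-124.55,104.37],[.627,.119,-.77]),
([-0.139,0.091,-0.72,-0.82,-0.16,-0.641],[421.7,-134.2,101.4],[.612,.032,-.791]),
([-0.102,0.094,-0.743,-0.684,-0.161,-0.808],[418.1,-137.3,99.1],[.576,.042,-.816])]
def fk(q,P):
    z0,r0,L2,L3,o,Lt,d,c=P; j=q
    A=R.from_euler('z',j[0]+c); p=j[1]-j[2]
    F=A*R.from_euler('y',p); t=(F*R.from_euler('x',S4*j[3])*R.from_euler('y',-j[4])).apply([1,0,0])
    w=A.apply([r0+L2*np.sin(j[1]),d,z0+L2*np.cos(j[1])])+F.apply([L3,0,o])
    return w+Lt*t,t
def fit():
    global S4; best=None
    for S4 in(1,-1):
        f=lambda P:np.concatenate([np.r_[fk(q,P)[0]-x,300*(fk(q,P)[1]-np.array(t))] for q,x,t in D]+[0.01*(P[:7]-[300,0,350,350,0,250,0])])
        s=least_squares(f,[300,0,350,350,0,250,0,0]); 
        if best is None or s.cost<best[0]: best=(s.cost,S4,s.x,f(s.x))
    S4=best[1]; return best
E
python3 - <<'E'
import fk; b=fk.fit(); print(b[0],b[1],b[2].round(2)); print(b[3].round(1))
E
```

```text
2770.1692718177137 -1 [ 3.3585e+02 -2.7054e+02  6.3619e+02  7.1764e+02 -9.0960e+01  3.6591e+02
 -1.2906e+02 -1.0000e-02]
[ 19.2  16.4 -20.3   0.   -0.    0.    3.   24.3  21.2   0.5  -1.8   0.3
  12.9 -37.   25.7   0.3  -1.9   0.   -3.7 -15.7  -4.2  -0.1  -1.7   0.1
 -20.5   0.2 -22.4   0.2  -1.4  -0.1   0.4  -2.7   2.9   3.7  -0.9   1.2
  -1.3]
```

```bash
python3 - <<'E'
s=open('fk.py').read()
s=s.replace("z0,r0,L2,L3,o,Lt,d,c=P","z0,r0,L2,L3,o,Lt,d,c,g,h,k=P").replace("+Lt*t,t","+Lt*t+(F*R.from_euler('x',S4*j[3])).apply([0,g,k])+(F*R.from_euler('x',S4*j[3])*R.from_euler('y',-j[4])).apply([0,0,h]),t")
s=s.replace("0.01*(P[:7]-[300,0,350,350,0,250,0])","0.01*(P-[300,0,350,350,0,250,0,0,0,0,0])").replace("250,0,0]);","250,0,0,0,0,0]);")
open('fk.py','w').write(s)
E
python3 - <<'E'
import fk; b=fk.fit(); print(b[0],b[1],b[2].round(2)); print(b[3].round(1))
E
```

```text
5.148575846810913 -1 [ 1.6038e+02  1.6600e+00  5.6573e+02  4.2096e+02 -2.0700e+00  2.9803e+02
  1.8000e-01 -0.0000e+00 -1.5975e+02 -1.0200e+00  1.4900e+00]
[ 0.1  0.1 -0.   0.  -0.   0.   0.1 -0.3 -0.   0.2 -0.   0.3  0.1 -0.1
 -0.   0.  -0.2  0.  -0.1 -0.   0.  -0.1 -0.   0.1 -0.   0.2  0.   0.
  0.2 -0.1 -1.4  0.   2.2  0.7 -0.   0.5  0.  -0.  -1.6 -0.   0. ]
```

```bash
cat >> fk.py <<'E'
LO=np.array([-3.14,-1.21,-1.07,-3.16,-2.99]);HI=np.array([3.14,2.06,1.41,2.05,-.16])
def ik(P,x,t):
    sol=[]; rng=np.random.default_rng(0)
    for k in range(14):
        q0=LO+(HI-LO)*rng.random(5); q0[0]=rng.uniform(-1,1)
        s=least_squares(lambda q:np.r_[fk(q,P)[0]-x,300*(fk(q,P)[1]-t)],q0,bounds=(LO,HI))
        if s.cost<.5 and not any(np.abs(s.x-a).max()<.05 for a in sol): sol.append(s.x)
    return sol
E
python3 - <<'E'
import fk,numpy as np
P=fk.fit()[2]
for x in([440,-120,20],[480,-112,20],[560,-100,20],[660,-82,20]):
  for tl in(25,35,45,55):
    for az in(0,10):
      a=np.radians(tl);b=np.radians(az);t=np.array([np.sin(a)*np.cos(b),np.sin(a)*np.sin(b),-np.cos(a)])
      print(x[:2],tl,az,[q.round(2).tolist() for q in fk.ik(P,np.array(x),t)])
E
```

```text
[440, -120] 25 0 []
[440, -120] 25 10 [[-0.04, 0.32, -0.69, -0.62, -0.16]]
[440, -120] 35 0 [[-0.31, 0.31, -0.63, -1.38, -0.18]]
[440, -120] 35 10 [[-0.36, 0.33, -0.61, -1.29, -0.31]]
[440, -120] 45 0 [[-0.75, 0.43, -0.78, -2.01, -0.56]]
[440, -120] 45 10 [[-0.69, 0.42, -0.68, -1.74, -0.57]]
[440, -120] 55 0 [[-0.96, 0.65, -0.92, -2.18, -0.96]]
[440, -120] 55 10 [[-0.9, 0.58, -0.78, -1.92, -0.87]]
[480, -112] 25 0 []
[480, -112] 25 10 []
[480, -112] 35 0 []
[480, -112] 35 10 [[-0.26, 0.36, -0.55, -1.22, -0.26]]
[480, -112] 45 0 [[-0.65, 0.44, -0.71, -2.05, -0.5]]
[480, -112] 45 10 [[-0.59, 0.43, -0.62, -1.75, -0.52]]
[480, -112] 55 0 [[-0.84, 0.62, -0.86, -2.25, -0.9]]
[480, -112] 55 10 [[-0.79, 0.57, -0.73, -1.98, -0.83]]
[560, -100] 25 0 []
[560, -100] 25 10 []
[560, -100] 35 0 []
[560, -100] 35 10 [[-0.11, 0.43, -0.44, -1.0, -0.19]]
[560, -100] 45 0 [[-0.48, 0.47, -0.55, -2.03, -0.37]]
[560, -100] 45 10 [[-0.42, 0.47, -0.47, -1.7, -0.41]]
[560, -100] 55 0 [[-0.65, 0.6, -0.72, -2.35, -0.77]]
[560, -100] 55 10 [[-0.63, 0.58, -0.59, -2.04, -0.72]]
[660, -82] 25 0 []
[660, -82] 25 10 [[0.1, 0.54, -0.39, -0.15, -0.2]]
[660, -82] 35 0 []
[660, -82] 35 10 []
[660, -82] 45 0 [[-0.23, 0.53, -0.29, -1.72, -0.17]]
[660, -82] 45 10 [[-0.23, 0.54, -0.27, -1.49, -0.28]]
[660, -82] 55 0 [[-0.48, 0.63, -0.52, -2.42, -0.61]]
[660, -82] 55 10 [[-0.46, 0.61, -0.39, -2.05, -0.57]]
```

Call:
{"method": "send_rows", "body": {"targets": [{"gripper":0.3,"x":0,"y":0,"z":0,"ax":-1.2,"ay":-4,"az":-1.6},{"gripper":0.3,"x":0,"y":0,"z":0,"ax":-1.2,"ay":-4,"az":-1.6},{"gripper":0.3,"x":0,"y":0,"z":0,"ax":-1.2,"ay":-4,"az":-1.6},{"gripper":0.3,"x":0,"y":0,"z":0,"ax":-1.2,"ay":-4,"az":-1.6},{"gripper":0.3,"x":0,"y":0,"z":0,"ax":0,"ay":0,"az":0}]}}

```text
clock: 4.42
position: [399.6, -140.8, 86.5]
ee_rot: [-0.026, 0.941, 0.034, 0.337]
contact_force: [-0.6, 0.1, 0.5]
gripper_width: 29.9
grasp_force: 0.0
```

```bash
python3 st.py
```

```text
4.4167 [ 399.6 -140.8   86.5] [-0.422  0.128 -0.673 -1.158 -0.372 -0.072]
[[-0.772 -0.072  0.632]
 [-0.026  0.996  0.082]
 [-0.635  0.047 -0.771]]
```

Call:
{"method": "send_rows", "body": {"targets": [{"gripper":0.3,"x":0,"y":0,"z":0,"ax":-1,"ay":-3.5,"az":-0.8},{"gripper":0.3,"x":0,"y":0,"z":0,"ax":-1,"ay":-3.5,"az":-0.8},{"gripper":0.3,"x":0,"y":0,"z":0,"ax":-1,"ay":-3.5,"az":-0.8},{"gripper":0.3,"x":0,"y":0,"z":0,"ax":-1,"ay":-3,"az":-0.8},{"gripper":0.3,"x":0,"y":0,"z":0,"ax":0,"ay":0,"az":0}]}}

```text
clock: 4.83
position: [395.1, -138.7, 82.0]
ee_rot: [-0.053, 0.905, 0.061, 0.419]
contact_force: [0.6, -1.1, -0.3]
gripper_width: 30.2
grasp_force: 0.0
```

```bash
python3 st.py
```

```text
4.8333 [ 395.1 -138.7   82. ] [-0.789  0.243 -0.706 -1.518 -0.698  0.624]
[[-0.644 -0.148  0.751]
 [-0.046  0.987  0.155]
 [-0.764  0.065 -0.642]]
```

Call:
{"method": "send_rows", "body": {"targets": [{"gripper":0.3,"x":0,"y":0,"z":0,"ax":0,"ay":0,"az":-4.9},{"gripper":0.3,"x":0.6,"y":0.32,"z":2.6,"ax":0,"ay":0,"az":0},{"gripper":0.3,"x":0.6,"y":0.32,"z":2.6,"ax":0,"ay":0,"az":0},{"gripper":0.3,"x":0.5,"y":0.32,"z":2.4,"ax":0,"ay":0,"az":0},{"gripper":0.3,"x":0,"y":0,"z":0,"ax":0,"ay":0,"az":0}]}}

```text
clock: 5.25
position: [441.2, -116.4, 17.3]
ee_rot: [-0.094, 0.902, 0.046, 0.418]
contact_force: [-0.6, -0.1, 1.0]
gripper_width: 29.9
grasp_force: 0.0
```

```bash
python3 st.py
python3 - <<'E'
from h import *
p,_=arm.get_image('top'); q,_=arm.get_image('side')
cv2.imwrite('pics/t2.png',np.hstack([cv2.resize(p[180:360,300:480],(400,400)),cv2.resize(q[170:350,130:310],(400,400))])[...,::-1])
E
```

```text
5.25 [ 441.2 -116.4   17.3] [-0.783  0.49  -0.716 -1.811 -0.721  1.094]
[[-0.633 -0.208  0.746]
 [-0.13   0.978  0.162]
 [-0.763  0.005 -0.646]]
```

View pics/t2.png

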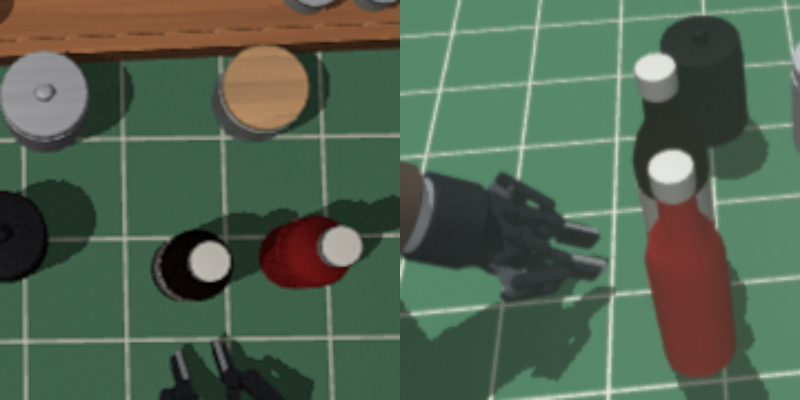

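Crop: the fingertips (200,347) line up behind the dark bottle (192,265), with the red bottle clear to the right. I'll start the slow push.

Call:
{"method": "send_rows", "body": {"targets": [{"gripper":0.3,"x":-0.39,"y":-0.03,"z":0.46,"ax":0,"ay":0,"az":0},{"gripper":0.3,"x":-0.39,"y":-0.03,"z":0.46,"ax":0,"ay":0,"az":0},{"gripper":0.3,"x":-0.39,"y":-0.03,"z":0.46,"ax":0,"ay":0,"az":0},{"gripper":0.3,"x":-0.39,"y":-0.03,"z":0.46,"ax":0,"ay":0,"az":0},{"gripper":0.3,"x":-0.39,"y":-0.03,"z":0.46,"ax":0,"ay":0,"az":0}]}}

```text
clock: 5.77
position: [471.6, -113.2, 23.1]
ee_rot: [-0.096, 0.9, 0.042, 0.423]
contact_force: [1.1, -0.1, -0.4]
gripper_width: 29.6
grasp_force: 0.0
```

Call:
{"method": "send_rows", "body": {"targets": [{"gripper":0.3,"x":-0.26,"y":-0.02,"z":0.305,"ax":0,"ay":0,"az":0},{"gripper":0.3,"x":-0.26,"y":-0.02,"z":0.305,"ax":0,"ay":0,"az":0},{"gripper":0.3,"x":-0.26,"y":-0.02,"z":0.305,"ax":0,"ay":0,"az":0},{"gripper":0.3,"x":-0.26,"y":-0.02,"z":0.305,"ax":0,"ay":0,"az":0},{"gripper":0.3,"x":-0.26,"y":-0.02,"z":0.305,"ax":0,"ay":0,"az":0}]}}

```text
clock: 6.18
position: [490.2, -109.9, 21.8]
ee_rot: [-0.095, 0.901, 0.043, 0.421]
contact_force: [-3.3, -1.1, 2.2]
gripper_width: 29.6
grasp_force: 1.6
```

Call:
{"method": "send_rows", "body": {"targets": [{"gripper":0.3,"x":-0.26,"y":-0.02,"z":0.305,"ax":0,"ay":0,"az":0},{"gripper":0.3,"x":-0.26,"y":-0.02,"z":0.305,"ax":0,"ay":0,"az":0},{"gripper":0.3,"x":-0.26,"y":-0.02,"z":0.305,"ax":0,"ay":0,"az":0},{"gripper":0.3,"x":-0.26,"y":-0.02,"z":0.305,"ax":0,"ay":0,"az":0},{"gripper":0.3,"x":-0.26,"y":-0.02,"z":0.305,"ax":0,"ay":0,"az":0}]}}

```text
clock: 6.6
position: [510.3, -106.4, 22.0]
ee_rot: [-0.096, 0.901, 0.043, 0.421]
contact_force: [-3.1, 0.8, 0.4]
gripper_width: 29.9
grasp_force: 1.0
```

```bash
cat > look.py <<'E'
from h import *
import sys
exec(open('st.py').read())
for n in('top','side'):
    p,P=cloud(n)
    Q=P.reshape(-1,3); k=(Q[:,2]>232)&(Q[:,2]<247)&(Q[:,0]>480)&(Q[:,0]<740)&(abs(Q[:,1]+90)<75)&(p.reshape(-1,3).min(1)>120)
    Q=Q[k]; print(n,len(Q),((np.percentile(Q,2,axis=0)+np.percentile(Q,98,axis=0))/2).round(1))
    for nm,c,zl,zh in(('tin',(677,28),108,119),('jar',(683,-179),90,103)):
        W=P.reshape(-1,3); W=W[(W[:,2]>zl)&(W[:,2]<zh)&(np.hypot(W[:,0]-c[0],W[:,1]-c[1])<60)]
        print('  ',nm,((np.percentile(W,2,axis=0)+np.percentile(W,98,axis=0))/2).round(1))
    if len(sys.argv)>1: cv2.imwrite(f'pics/{sys.argv[1]}_{n}.png',p[...,::-1])
E
python3 look.py
```

```text
6.6 [ 510.3 -106.4   22. ] [-0.63   0.493 -0.607 -1.856 -0.636  0.972]
[[-0.627 -0.208  0.751]
 [-0.136  0.978  0.158]
 [-0.767 -0.003 -0.641]]
top 240 [540.5 -97.7 240.3]
   tin [677.3  30.2 114.5]
   jar [ 683.9 -175.9   95.8]
side 196 [ 542.3 -102.8  238.1]
   tin [675.8  23.5 112.9]
   jar [ 682.5 -182.8   94.9]
```

Call:
{"method": "send_rows", "body": {"targets": [{"gripper":0.3,"x":-0.32,"y":-0.02,"z":0.39,"ax":0,"ay":0,"az":0},{"gripper":0.3,"x":-0.32,"y":-0.02,"z":0.39,"ax":0,"ay":0,"az":0},{"gripper":0.3,"x":-0.32,"y":-0.02,"z":0.39,"ax":0,"ay":0,"az":0},{"gripper":0.3,"x":-0.32,"y":-0.02,"z":0.39,"ax":0,"ay":0,"az":0},{"gripper":0.3,"x":-0.32,"y":-0.02,"z":0.39,"ax":0,"ay":0,"az":0}]}}

```text
clock: 7.12
position: [535.7, -102.3, 22.1]
ee_rot: [-0.096, 0.901, 0.043, 0.422]
contact_force: [-3.2, -0.9, 1.1]
gripper_width: 29.7
grasp_force: 1.5
```

Call:
{"method": "send_rows", "body": {"targets": [{"gripper":0.3,"x":-0.32,"y":-0.02,"z":0.38,"ax":0,"ay":0,"az":0},{"gripper":0.3,"x":-0.32,"y":-0.02,"z":0.38,"ax":0,"ay":0,"az":0},{"gripper":0.3,"x":-0.32,"y":-0.02,"z":0.38,"ax":0,"ay":0,"az":0},{"gripper":0.3,"x":-0.32,"y":-0.02,"z":0.38,"ax":0,"ay":0,"az":0},{"gripper":0.3,"x":-0.32,"y":-0.02,"z":0.38,"ax":0,"ay":0,"az":0}]}}

```text
clock: 7.53
position: [560.1, -98.1, 22.3]
ee_rot: [-0.096, 0.901, 0.043, 0.422]
contact_force: [-1.8, -0.5, 1.1]
gripper_width: 29.9
grasp_force: 1.4
```

Call:
{"method": "send_rows", "body": {"targets": [{"gripper":0.3,"x":-0.32,"y":-0.02,"z":0.38,"ax":0,"ay":0,"az":0},{"gripper":0.3,"x":-0.32,"y":-0.02,"z":0.38,"ax":0,"ay":0,"az":0},{"gripper":0.3,"x":-0.32,"y":-0.02,"z":0.38,"ax":0,"ay":0,"az":0},{"gripper":0.3,"x":-0.32,"y":-0.02,"z":0.38,"ax":0,"ay":0,"az":0},{"gripper":0.3,"x":-0.32,"y":-0.02,"z":0.38,"ax":0,"ay":0,"az":0}]}}

```text
clock: 7.95
position: [584.6, -94.0, 22.3]
ee_rot: [-0.096, 0.901, 0.043, 0.422]
contact_force: [-2.0, -0.3, -0.0]
gripper_width: 29.9
grasp_force: 1.3
```

```bash
python3 look.py
```

```text
7.95 [584.6 -94.   22.3] [-0.488  0.523 -0.468 -1.855 -0.537  0.822]
[[-0.626 -0.208  0.752]
 [-0.136  0.978  0.157]
 [-0.768 -0.004 -0.641]]
top 239 [615.  -85.3 239.8]
   tin [676.8  30.3 114.3]
   jar [ 683.8 -175.9   95.4]
side 198 [616.8 -89.7 237.6]
   tin [678.1  23.9 113. ]
   jar [ 682.4 -183.3   94.5]
```

Call:
{"method": "send_rows", "body": {"targets": [{"gripper":0.3,"x":-0.32,"y":-0.02,"z":0.38,"ax":0,"ay":0,"az":0},{"gripper":0.3,"x":-0.32,"y":-0.02,"z":0.38,"ax":0,"ay":0,"az":0},{"gripper":0.3,"x":-0.32,"y":-0.02,"z":0.38,"ax":0,"ay":0,"az":0},{"gripper":0.3,"x":-0.32,"y":-0.02,"z":0.38,"ax":0,"ay":0,"az":0},{"gripper":0.3,"x":-0.32,"y":-0.02,"z":0.38,"ax":0,"ay":0,"az":0}]}}

```text
clock: 8.47
position: [609.1, -89.8, 22.5]
ee_rot: [-0.096, 0.901, 0.043, 0.422]
contact_force: [-2.5, -1.1, -0.5]
gripper_width: 29.6
grasp_force: 1.6
```

Call:
{"method": "send_rows", "body": {"targets": [{"gripper":0.3,"x":-0.32,"y":-0.02,"z":0.38,"ax":0,"ay":0,"az":0},{"gripper":0.3,"x":-0.32,"y":-0.02,"z":0.38,"ax":0,"ay":0,"az":0},{"gripper":0.3,"x":-0.32,"y":-0.02,"z":0.38,"ax":0,"ay":0,"az":0},{"gripper":0.3,"x":-0.32,"y":-0.02,"z":0.38,"ax":0,"ay":0,"az":0},{"gripper":0.3,"x":-0.32,"y":-0.02,"z":0.38,"ax":0,"ay":0,"az":0}]}}

```text
clock: 8.88
position: [633.6, -85.5, 22.6]
ee_rot: [-0.096, 0.901, 0.043, 0.422]
contact_force: [-1.5, -0.7, 1.0]
gripper_width: 29.7
grasp_force: 1.5
```

Call:
{"method": "send_rows", "body": {"targets": [{"gripper":0.3,"x":-0.32,"y":-0.02,"z":0.38,"ax":0,"ay":0,"az":0},{"gripper":0.3,"x":-0.32,"y":-0.02,"z":0.38,"ax":0,"ay":0,"az":0},{"gripper":0.3,"x":-0.32,"y":-0.02,"z":0.38,"ax":0,"ay":0,"az":0},{"gripper":0.3,"x":-0.2,"y":-0.01,"z":0.24,"ax":0,"ay":0,"az":0}]}}

```text
clock: 9.22
position: [651.7, -82.5, 22.7]
ee_rot: [-0.096, 0.901, 0.043, 0.422]
contact_force: [-0.4, -0.2, -1.4]
gripper_width: 29.6
grasp_force: 1.2
```

```bash
python3 look.py f
```

```text
9.2167 [651.7 -82.5  22.7] [-0.373  0.561 -0.328 -1.794 -0.446  0.647]
[[-0.626 -0.208  0.752]
 [-0.136  0.978  0.157]
 [-0.768 -0.004 -0.64 ]]
top 231 [682.4 -73.4 239.7]
   tin [676.9  30.3 114.2]
   jar [ 683.7 -176.    95.6]
side 187 [681.2 -78.3 237.5]
   tin [659.9  25.8 113.2]
   jar [ 682.7 -182.9   94.7]
```

View pics/f_side.png

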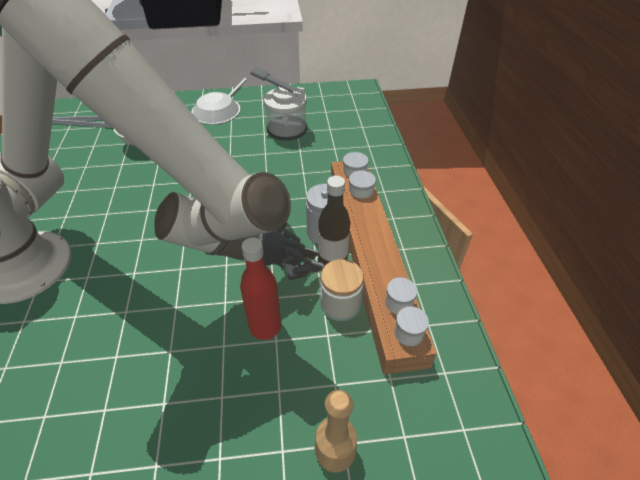

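Side view: the bottle (335,225) stands upright in the gap, about 12 mm short of the ledge. The fingers (310,262) are clear of the jar and the tin. I'll do the final slow nudge.

Call:
{"method": "send_rows", "body": {"targets": [{"gripper":0.3,"x":-0.14,"y":-0.04,"z":0.165,"ax":0,"ay":0,"az":0},{"gripper":0.3,"x":-0.14,"y":-0.04,"z":0.165,"ax":0,"ay":0,"az":0},{"gripper":0.3,"x":-0.14,"y":-0.04,"z":0.165,"ax":0,"ay":0,"az":0},{"gripper":0.3,"x":-0.14,"y":-0.04,"z":0.165,"ax":0,"ay":0,"az":0},{"gripper":0.3,"x":-0.14,"y":-0.04,"z":0.165,"ax":0,"ay":0,"az":0}]}}

```text
clock: 9.73
position: [662.0, -82.3, 22.8]
ee_rot: [-0.096, 0.901, 0.043, 0.422]
contact_force: [-2.9, -0.4, 0.1]
gripper_width: 30.1
grasp_force: 1.3
```

```bash
python3 look.py
```

```text
9.7333 [662.  -82.3  22.8] [-0.357  0.568 -0.303 -1.773 -0.432  0.611]
[[-0.626 -0.208  0.752]
 [-0.136  0.978  0.157]
 [-0.768 -0.004 -0.64 ]]
top 230 [692.9 -73.3 239.6]
   tin [677.3  30.3 114.3]
   jar [ 683.6 -176.1   95.9]
side 184 [691.7 -78.5 237.4]
   tin [665.7  25.  113.4]
   jar [ 682.5 -183.4   94.7]
```

Call:
{"method": "send_rows", "body": {"targets": [{"gripper":0.3,"x":0.32,"y":0.02,"z":-0.38,"ax":0,"ay":0,"az":0},{"gripper":0.3,"x":0.65,"y":0.05,"z":-0.76,"ax":0,"ay":0,"az":0},{"gripper":0.3,"x":0.65,"y":0.05,"z":-0.76,"ax":0,"ay":0,"az":0},{"gripper":0.3,"x":1.0,"y":0.08,"z":-1.2,"ax":0,"ay":0,"az":0},{"gripper":0.3,"x":1.0,"y":0.08,"z":-1.2,"ax":0,"ay":0,"az":0}]}}

```text
clock: 10.25
position: [606.5, -91.5, 23.2]
ee_rot: [-0.096, 0.9, 0.042, 0.423]
contact_force: [-0.7, -0.4, 0.0]
gripper_width: 30.1
grasp_force: 0.0
```

Call:
{"method": "send_rows", "body": {"targets": [{"gripper":0.3,"x":1.2,"y":0.1,"z":-1.45,"ax":0,"ay":0,"az":0},{"gripper":0.3,"x":1.2,"y":0.1,"z":-1.45,"ax":0,"ay":0,"az":0},{"gripper":0.3,"x":1.2,"y":0.1,"z":-1.45,"ax":0,"ay":0,"az":0},{"gripper":0.3,"x":1.2,"y":0.1,"z":-1.45,"ax":0,"ay":0,"az":0},{"gripper":0.3,"x":1.2,"y":0.1,"z":-1.45,"ax":0,"ay":0,"az":0}]}}

```text
clock: 10.67
position: [513.0, -106.5, 23.5]
ee_rot: [-0.095, 0.9, 0.042, 0.423]
contact_force: [-0.8, -0.6, -0.7]
gripper_width: 29.9
grasp_force: 0.0
```

Call:
{"method": "send_rows", "body": {"targets": [{"gripper":0.3,"x":1.2,"y":0.1,"z":-1.5,"ax":0,"ay":0,"az":0},{"gripper":0.3,"x":0,"y":0,"z":-1.5,"ax":0,"ay":0,"az":0},{"gripper":0.3,"x":0,"y":0,"z":-1.5,"ax":0,"ay":0,"az":0},{"gripper":0.3,"x":0,"y":0,"z":-1.5,"ax":0,"ay":0,"az":0},{"gripper":0.3,"x":0,"y":0,"z":0,"ax":0,"ay":0,"az":0}]}}

```text
clock: 11.08
position: [460.0, -116.7, 54.0]
ee_rot: [-0.096, 0.9, 0.041, 0.423]
contact_force: [-0.3, 0.0, 0.5]
gripper_width: 29.9
grasp_force: 0.0
```

```bash
python3 look.py e
```

```text
11.0833 [ 460.  -116.7   54. ] [-0.686  0.37  -0.661 -1.717 -0.649  0.859]
[[-0.624 -0.208  0.754]
 [-0.138  0.978  0.155]
 [-0.77  -0.007 -0.639]]
top 227 [693.4 -73.3 239.6]
   tin [677.5  29.5 114.6]
   jar [ 683.6 -176.2   95.8]
side 186 [691.2 -78.7 237. ]
   tin [665.7  24.6 113.5]
   jar [ 682.3 -183.    94.8]
```

View pics/e_side.png

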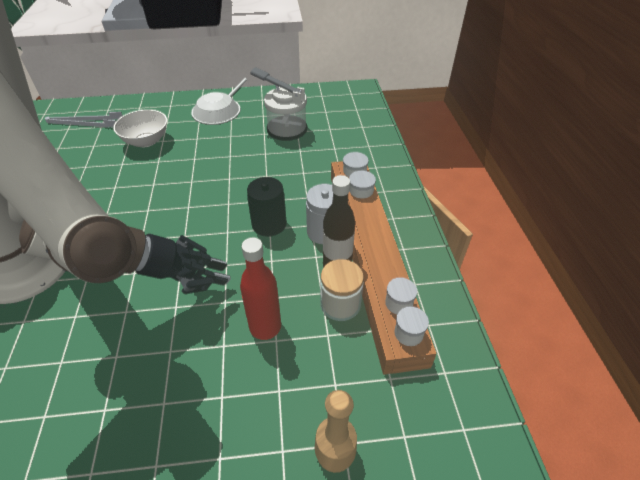

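View pics/e_top.png

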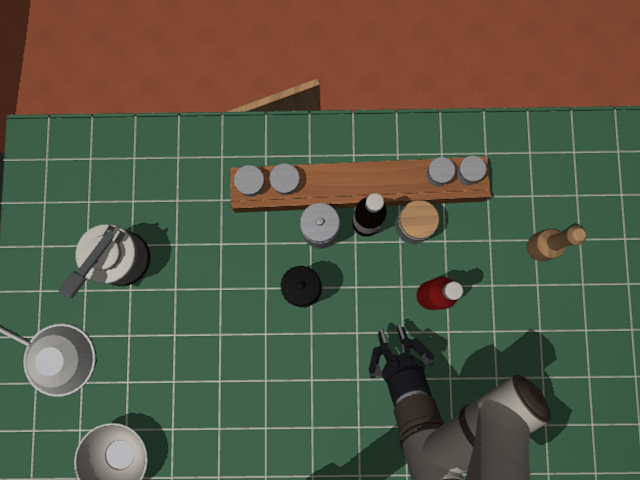

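Both views show the bottle upright at (369,215) in the top picture, midway between the tin (320,222) and the jar (418,220) and close to the ledge. The hand is clear, so I'm handing the job in.

```bash
python3 -c "
from bench import arm
print(arm.job_done())"
```

```text
the job is handed in; nothing more can be done
None
```

The bottle stands upright midway between the jar and the tin (about 103 mm from each axis), roughly 3 mm from the ledge by camera measurement; the hand is drawn back clear, the neighbours show no visible shift, and the job is handed in, though no verdict was returned.

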